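# Pull the filter plate from the bench dust extractor

### The job

Lift the cover flap of the small grey dust extractor until it stands open by itself, then draw the filter plate hidden under it up out of its slot and hold it upright over the middle of the open round parts tray (not those under glass), about 10 cm clear of it, for inspection. Leave the flap standing open and do not disturb the loose things around; finish there, still holding the plate in the gripper.

Things in the scene. Friction and masses are not known exactly. Their poses are not given: they have to be found in the camera images.
- dust_extractor: Small grey dust extractor, fixed: open-topped box 120 (x) x 120 (y) x 80 mm high, 6 mm walls, round intake in front. Origin: centre of its underside; x from front (intake) to back (hinge), y along the hinge, z up. The filter slot runs along y, 15 mm in front of the origin; its guides end 38 mm above the bench; above them beside the plate: 34 mm free in front, 64 mm behind.
- flap (a joint): Angle of the cover flap about the hinge at the top back edge of the extractor: 0 shut, 1.57 upright, 1.9 end stop. It swings front edge up and back; a friction hinge keeps it wherever it is left (about 2 N at the tab moves it).
- flap_hinge (a point): Middle of the flap's hinge axis, 63 mm behind the extractor's origin and 83 mm above the bench; the axis is the extractor's y. This point's axes turn with the flap; with the flap shut they are those of the extractor.
- flap_tab (a point): Centre of the rounded end of the black upright finger tab on top of the flap near its front: 12 mm thick (along the hinge axis), 24 mm deep. Flap shut: the point is 24 mm above the flap's upper face, 105 mm in front of the hinge axis and 26.5 mm above it. The flap is 5 mm thick and ends 17 mm in front of this point.
- filter_centre (a point): Centre of the filter plate, 32 mm above its lower edge. Aluminium frame 70 mm wide (y), 44 high, 8 thick (x), dark mesh; on top in the middle a black pull tab 26 wide, 20 high, 10 thick, its centre 22 mm above this point. z up, x through the thickness. Starts upright in the slot, lower edge 14 mm above the bench, 1 mm play either side of its thickness; about 60 g.
- tray_middle (a point): Centre of the open round parts tray, at the height of its rim: a shallow fixed tray 86 mm across and 11 mm high with small compartments, flat on the bench within reach (like ones stand at the back under glass cloches: not those).
- eye_loupe: Bystander, loose: black flared eye loupe, 36 mm wide, 39 mm high. Origin at the centre of its underside.
- brass_ring: Bystander, loose: plain brass ring, 30 mm wide, 19 mm high. Origin at the centre of its underside.
- steel_loupe: Bystander, loose: pale metal cup-shaped loupe, 24 mm wide, 25 mm high. Origin at the centre of its underside.
- dust_blower: Bystander, loose: dark red rubber dust blower, 48 mm wide, 108 mm high, nozzle up. Origin at the centre of its underside.

How it is judged:
By the outcome, as a careful person would: the job done as asked, in the order asked, and still so for the second after the job is handed in, while the arm keeps its last pose, push and grip.
It also fails if it takes over 45 s, if anything falls off the work surface, if the arm or the gripper's body presses on something with over 40 N, if the wrist force passes 120 N, or if a joint passes its speed limit or range.

### The arm

A 6-joint arm with a two-finger parallel gripper is mounted at the origin on a cart in front of the work surface, level with it; the furniture and walls round the work are solid. World frame = base frame: x ahead of the robot, y to its left, z up, the work surface at z = 0. Lengths are in mm, angles in rad, forces in N, time in s.
With the tool pointing down it reaches from about 300 to 875 mm from the base axis. Payload 6.4 kg.
Tool frame: the origin (TCP) lies on the centre line of the jaws, within the pads' length; the fingertips stand 22 mm ahead of it and the grasp point (between the pads) lies 3 mm ahead of it (robot.finger_overhang is the distance from the TCP to the fingertips, in mm); z points along the fingers, y is the line along which they close (so a half turn about z gives the same grasp; the last joint's range is limited). The gripper opens to 85 mm and grips with 20 to 120 N. Pads are 22 mm wide; open, the fingers measure 114 mm over their backs; the gripper's body (76 mm by 85 mm) begins 54 mm behind the grasp point. The pads swing forward as they close: fully open they stand 13 mm farther back than shut.
Start: joints at [-1.315, 0.181, 1.607, -0, 1.354, -0.206], TCP at [256.215, -514.777, 253.288] pointing down, gripper open.
Joint ranges: [-2.99, 2.99], [-0.89, 2.07], [0.3, 2.58], [-1.14, 4.28], [0, 2.63], [-3.12, 3.12]. Speed limits (rad/s): [2.57, 2.57, 3.01, 3.14, 3.14, 3.14].

### API

Orientations are given as a unit quaternion [w, x, y, z].
In Python, from plant import sensors, viewer, ticket, robot gives the robot as it stands.
- The arm moves only by the tool move_arm, never from a script. Its argument "commands" is a list that holds one entry, the list of rows, each a list of 5 numbers: the shift along the tool's x, y, z in m, then the turn about the tool's z in degrees, then the gripper command: -1 is fully open, 1 is shut, values between are in proportion. In form: [[[tx, ty, tz, turn, hand], ...]]. A call has 1 to 8 rows; each row is the pose to reach, as a shift and turn from the pose commanded when the call began, along the tool's axes at that moment; what a row does not reach only later rows make up. A row lasts 1/12 s, in which the tool goes at most 41.7 mm and 7.16 degrees, less where a joint would pass 70% of its speed; a pose out of reach is approached as far as the arm can. A call with a gripper value outside its range is refused whole. The fingers move at their own pace and stop on an object; the grip force is fixed at half the most. Time passes only in rows, so rows that repeat a pose let the fingers close. It gives the time, the measured TCP pose, the force, the opening and the grip force at its end, in the units of the state.
- sensors.state(): the state, without advancing time (a new reading comes with each control period).
- viewer.camera(name): name is "scene" or "top" or "wrist"; returns the picture (400x640x3 uint8, red, green, blue); there is no depth.
- viewer.get_calibration(name): a dict with "intrinsics" (3x3 intrinsics, pixels), "R" (3x3) and "t" (3): a world point X has camera coordinates R X + t. Camera axes: x right, y down, z forward; pixel columns grow to the right and rows downward; lengths in mm; the calibration is good to about 2 mm. The wrist camera is an equidistant fisheye: a pixel r from the principal point sees the ray r / f radians off the axis. A picture is of the moment at which its call begins: read the wrist's pose just before it. get_calibration takes no time and is no camera call; for the wrist camera it gives the pose at the moment of the call.
- ticket.job_done(): hands the job in; it is judged then, once.
The state is a dict: "time": time; "joint_pos": joint angles; "qd": joint speeds; "effort": joint torques, N m; "position": TCP position; "ee_rot": TCP orientation; "contact_force": force on the tool from outside, world axes, zero at the start; "wrist_torque": the same for the moment, N m; "opening": finger opening in mm; "finger_force": force on a finger pad.
Only numpy, scipy, OpenCV 4.12 (cv2) and the standard library are available. Lean on these libraries where they do the work, as an engineer would, in place of code of your own. Each camera call takes 0.05 s, during which the arm holds its last target. There are 200 camera calls.

## Working session

There is one attempt and no reset: what is moved stays moved. The work goes in short steps, Python scripts to look and compute and a tool call to move; the robot and the scene stay as the last step left them, time stands still between calls to the robot, and variables do not carry over. Pictures are saved under pics/ and viewed, at most 12 in all, crops included, and the job is handed in when it is done.

Besides the shell and the picture viewer there is one more tool, called after ">>>" by a JSON object that holds its "api" and its "payload". move_arm: Moves the arm, as the interface text tells. Its arguments: {"type":"object","properties":{"commands":{"type":"array"}},"required":["commands"]}

```bash
mkdir -p pics; python3 - <<'E'
from plant import sensors, viewer
import cv2,numpy as np
for n in("scene","top"):
    im=viewer.camera(n); cv2.imwrite(f"pics/{n}0.png",im[:,:,::-1])
    c=viewer.get_calibration(n); print(n,{k:np.round(c[k],3).tolist() for k in("intrinsics","R","t")})
s=sensors.state(); print(s["time"],s["position"],s["ee_rot"],s["opening"])
E
```

```text
scene {'intrinsics': [[380.371, 0.0, 318.014], [0.0, 380.371, 199.206], [0.0, 0.0, 1.0]], 'R': [[-0.756, -0.654, 0.014], [-0.507, 0.573, -0.644], [0.413, -0.494, -0.765]], 't': [469.66, 294.325, 844.28]}
top {'intrinsics': [[393.367, 0.0, 320.998], [0.0, 393.367, 199.474], [0.0, 0.0, 1.0]], 'R': [[0.025, -1.0, 0.011], [-0.997, -0.025, -0.067], [0.067, -0.009, -0.998]], 't': [57.079, 566.885, 1070.955]}
0.1 [ 256.10278386 -514.3130885   252.48207406] [-7.72684334e-04  9.73460686e-01  2.28852998e-01 -2.06872398e-05] 85.6054049257346
```

View pics/scene0.png

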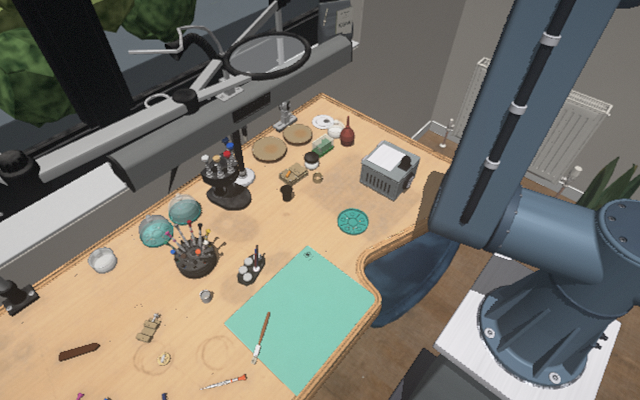

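View pics/top0.png

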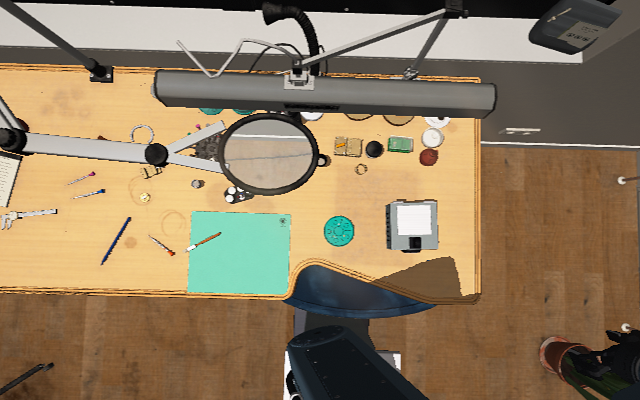

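The scene view shows the extractor at about (390,168), its black tab at (406,162), and the open tray at (352,221). The top view shows the extractor at (412,225) with the tab at (415,243) in front, facing the robot, and the tray at (339,231). The loose things sit behind, around rows 140–170.

```bash
cat > h.py <<'E'
import numpy as np,cv2
from plant import sensors,viewer
def ray(c,u,v,fish=False):
    K=c["intrinsics"];K=np.array(K);R=np.array(c["R"]);t=np.array(c["t"])
    x=(u-K[0,2])/K[0,0];y=(v-K[1,2])/K[1,1]
    if fish:
        r=np.hypot(x,y);s=np.sin(r)/max(r,1e-9);d=np.array([x*s,y*s,np.cos(r)])
    else: d=np.array([x,y,1.])
    return -R.T@t, R.T@(d/np.linalg.norm(d))
def plane(c,u,v,z,fish=False):
    o,d=ray(c,u,v,fish);return o+d*(z-o[2])/d[2]
def tri(rs):
    A=sum(np.eye(3)-np.outer(d,d) for o,d in rs);b=sum((np.eye(3)-np.outer(d,d))@o for o,d in rs)
    X=np.linalg.solve(A,b);return X,[np.linalg.norm((np.eye(3)-np.outer(d,d))@(X-o)) for o,d in rs]
def blobs(m,amin=20):
    n,l,s,c=cv2.connectedComponentsWithStats(m.astype(np.uint8));return [(s[i].tolist(),c[i].round(1).tolist()) for i in range(1,n) if s[i,4]>=amin]
E
python3 - <<'E'
from h import *
T=viewer.get_calibration("top");S=viewer.get_calibration("scene")
it=cv2.imread("pics/top0.png");i2=cv2.imread("pics/scene0.png")
def roi(m,x0,y0,x1,y1):
    k=np.zeros_like(m);k[y0:y1,x0:x1]=m[y0:y1,x0:x1];return k
b,g,r=[it[:,:,k].astype(int) for k in range(3)]
tm=roi((g-r>40),318,210,362,252);tb=max(blobs(tm),key=lambda q:q[0][4]);print("tray",tb,plane(T,*tb[1],11))
bt=max(blobs(roi(it.max(2)<45,400,228,430,256),8),key=lambda q:q[0][4]);print("tab top",bt)
wm=roi((it.min(2)>190),385,200,440,250);print("white",blobs(wm))
bs=max(blobs(roi(i2.max(2)<45,392,150,418,176),8),key=lambda q:q[0][4]);print("tab scene",bs)
print(tri([ray(T,*bt[1]),ray(S,*bs[1])]))
gm=roi((abs(b-r)<35)&(it.max(2)>60),380,195,445,254).astype(np.uint8)
c=max(cv2.findContours(gm,0,2)[0],key=cv2.contourArea);R=cv2.minAreaRect(c);print(R)
for p in cv2.boxPoints(R):print(p,plane(T,*p,83).round(0))
for n,p in dict(wc=(413,219)).items():print(n,plane(T,*p,88))
b,g,r=[i2[:,:,k].astype(int) for k in range(3)]
tb=max(blobs(roi((g-r>40),335,205,372,238)),key=lambda q:q[0][4]);print("tray scene",tb,plane(S,*tb[1],11))
x=cv2.resize(it[130:260,310:460],None,fx=5,fy=4.5,interpolation=2)[:590];y=0
cv2.imwrite("pics/crop_t.png",cv2.resize(it[135:260,310:460],(720,600),interpolation=cv2.INTER_CUBIC))
E
```

```text
tray ([324, 216, 30, 31, 721], [338.5, 230.7]) [480.16947619  20.45925874  11.        ]
tab top ([410, 237, 11, 11, 120], [415.0, 242.0])
white [([397, 205, 35, 30, 1001], [413.8, 219.7])]Traceback (most recent call last):
  File "<stdin>", line 10, in <module>
ValueError: max() iterable argument is empty
```

```bash
python3 - <<'E'
from h import *
T=viewer.get_calibration("top");S=viewer.get_calibration("scene")
it=cv2.imread("pics/top0.png");i2=cv2.imread("pics/scene0.png")
def roi(m,x0,y0,x1,y1):
    k=np.zeros_like(m);k[y0:y1,x0:x1]=m[y0:y1,x0:x1];return k
b,g,r=[it[:,:,k].astype(int) for k in range(3)]
print("tab top at z 108",plane(T,415,242,106))
for th in(50,65,80):print(th,blobs(roi(i2.max(2)<th,392,150,418,176),8))
gm=roi((abs(b-r)<35)&(it.max(2)>60),380,195,445,254).astype(np.uint8)
c=max(cv2.findContours(gm,0,2)[0],key=cv2.contourArea);R=cv2.minAreaRect(c);print(R)
for p in cv2.boxPoints(R):print(p,plane(T,*p,83).round(0))
w=max(cv2.findContours(roi((it.min(2)>190),385,200,440,250).astype(np.uint8),0,2)[0],key=cv2.contourArea)
for p in cv2.boxPoints(cv2.minAreaRect(w)):print('white',p,plane(T,*p,86).round(0))
cv2.imwrite("pics/crop_t.png",np.hstack([cv2.resize(it[190:260,380:450],(400,400),interpolation=2),cv2.resize(i2[130:200,355:425],(400,400),interpolation=2)]))
E
```

```text
tab top at z 108 [ 457.37863437 -168.92508945  106.        ]
50 [([402, 156, 6, 5, 9], [404.0, 157.7])]
65 [([398, 156, 13, 15, 113], [405.0, 163.1]), ([408, 172, 6, 4, 15], [410.8, 174.1])]
80 [([398, 156, 14, 15, 125], [405.0, 163.1]), ([412, 164, 6, 5, 12], [415.2, 166.6]), ([407, 171, 8, 5, 25], [411.0, 173.7])]
((411.346923828125, 224.76426696777344), (49.34540939331055, 51.57324981689453), 87.0643310546875)
[384.33054 201.4446 ] [560. -94.  83.]
[435.8361 198.8033] [ 570. -228.   83.]
[438.3633  248.08394] [ 442. -236.   83.]
[386.85776 250.72523] [ 432. -102.   83.]
white [397. 205.] [ 551. -126.   86.]
white [431. 205.] [ 554. -215.   86.]
white [431. 234.] [ 478. -215.   86.]
white [397. 234.] [ 476. -127.   86.]
```

View pics/crop_t.png

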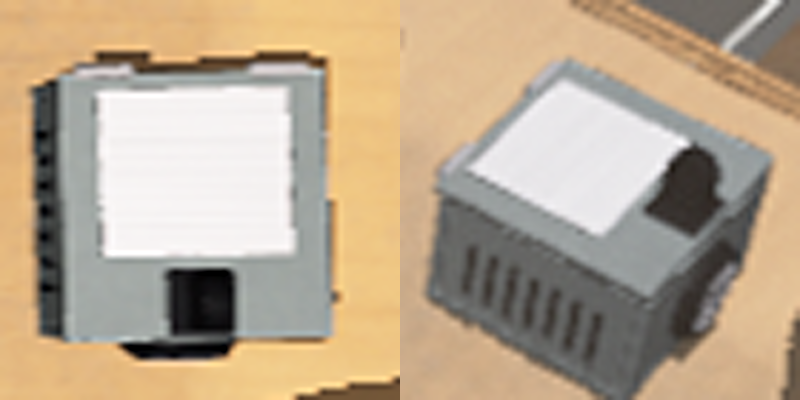

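The crop shows the flap's top face with corners near px (392,249), (390.5,203), (437.4,202), (437.7,248.5). The tab is front-centre on a small foot at (415,242); its rounded top is at scene (407,157).

```bash
python3 - <<'E'
from h import *
T=viewer.get_calibration("top");S=viewer.get_calibration("scene")
P=[plane(T,*p,84) for p in[(392.2,249.5),(390.5,203.1),(437.4,201.9),(437.7,248.6)]]
for p in P:print(p.round(1))
print("sizes",[np.linalg.norm(P[i]-P[(i+1)%4]).round(1) for i in range(4)])
L=P[1]-P[0];Rr=P[2]-P[3];W=P[1]-P[2];W2=P[0]-P[3]
for v in(L,Rr):print("yaw",np.degrees(np.arctan2(v[1],v[0])))
for v in(W,W2):print("yaw",np.degrees(np.arctan2(-v[0],v[1])))
print(tri([ray(T,415,242),ray(S,406,160)]),plane(S,407,156.3,121),plane(S,352.5,221,11))
E
```

```text
[ 435.9 -115.5   84. ]
[ 556.  -109.5   84. ]
[ 562.2 -232.2   84. ]
[ 441.  -233.5   84. ]
sizes [np.float64(120.3), np.float64(122.8), np.float64(121.2), np.float64(118.2)]
yaw 2.831878328558152
yaw 0.6395564994296414
yaw 2.914969277581061
yaw 2.4992324781902404
(array([ 456.08833358, -168.13561307,  113.03631144]), [np.float64(1.7924091869577692), np.float64(1.7924091869578123)]) [ 457.08391502 -175.29803225  121.        ] [477.97814981  23.9919299   11.        ]
```

>>> {"api": "move_arm", "payload": {"commands": [[[0.04, -0.026, 0, 4, -1], [0.08, -0.052, 0, 8, -1], [0.12, -0.078, 0, 12, -1], [0.155, -0.101, 0, 16, -1], [0.19, -0.124, 0, 20, -1], [0.225, -0.147, 0, 24, -1], [0.26, -0.17, 0, 24, -1], [0.292, -0.19, 0.02, 24, -1]]]}}

```text
time: 0.77
position: [425.7, -228.3, 241.6]
ee_rot: [0.002, 1.0, 0.021, 0.002]
contact_force: [0.9, -0.9, 0.3]
opening: 85.5
finger_force: 0.0
```

```bash
cat > w.py <<'E'
from h import *
import sys
from scipy.spatial.transform import Rotation as Ro
def pose():
    s=sensors.state();q=s["ee_rot"];M=Ro.from_quat([q[1],q[2],q[3],q[0]]).as_matrix()
    return s,np.array(s["position"]),M
if __name__=="__main__":
    s,p,M=pose();print("t",s["time"],p.round(1),"yaw",np.degrees(np.arctan2(M[1,0],M[0,0])).round(2),"zax",M[:,2].round(3),np.round(s["contact_force"],1),s["opening"])
    if len(sys.argv)>1:
        n=sys.argv[1];im=viewer.camera(n);cv2.imwrite(f"pics/{sys.argv[2]}.png",im[:,:,::-1])
        c=viewer.get_calibration(n);np.savez(f"pics/{sys.argv[2]}.npz",**{k:np.array(c[k]) for k in("intrinsics","R","t")})
E
python3 w.py wrist w1
```

```text
t 0.7667 [ 425.7 -228.3  241.6] yaw 2.44 zax [ 0.004 -0.003 -1.   ] [ 0.9 -0.9  0.3] 85.48799912121873
```

View pics/w1.png

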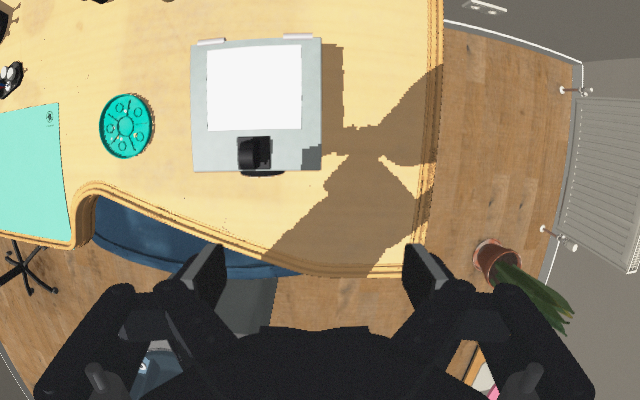

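The wrist view shows the flap corners near (192,170), (321,170), (192,43), (321,37), the tab at about (255,153), and the tray centre at (126,126).

```bash
python3 - <<'E'
from h import *
C=dict(np.load("pics/w1.npz"));im=cv2.imread("pics/w1.png")
b,g,r=[im[:,:,k].astype(int) for k in range(3)]
m=(g-r>40);m[:,:90]=0;m[:,165:]=0;m[170:]=0;m[:85]=0
t=max(blobs(m),key=lambda q:q[0][4]);print("tray",t,plane(C,*t[1],11,True))
P=[plane(C,*p,85.5,True) for p in[(192,170),(192,43.5),(321.5,38),(321.5,170)]]
for p in P:print(p.round(1))
print("centre",np.mean(P,0),[np.linalg.norm(P[i]-P[(i+1)%4]).round(1) for i in range(4)])
for v in(P[1]-P[0],P[2]-P[3]):print(np.degrees(np.arctan2(v[1],v[0])))
for v in(P[1]-P[2],P[0]-P[3]):print(np.degrees(np.arctan2(-v[0],v[1])))
for th in(30,45,60):
    m=im.max(2)<th;m[:130]=0;m[172:]=0;m[:,:230]=0;m[:,280:]=0;print(th,blobs(m,8))
T=viewer.get_calibration("top")
print(tri([ray(T,415,242),ray(C,256,152,True)]))
cv2.imwrite("pics/c1.png",cv2.resize(im[120:190,180:340],(800,350),interpolation=2))
E
```

```text
tray ([99, 94, 53, 65, 2667], [124.7, 125.7]) [480.0509343   22.44507125  11.        ]
[ 439.  -105.5   85.5]
[ 558.8 -103.2   85.5]
[ 562.  -221.8   85.5]
[ 443.6 -227.6   85.5]
centre [ 500.8592149  -164.51649644   85.5       ] [np.float64(119.8), np.float64(118.6), np.float64(118.6), np.float64(122.3)]
1.076618976186745
2.8402761982554745
1.5834673251220006
2.137889080259582
30 [([247, 139, 14, 29, 157], [255.9, 152.3])]
45 [([240, 137, 30, 32, 626], [256.5, 150.6]), ([267, 171, 13, 1, 13], [273.0, 171.0])]
60 [([239, 136, 31, 33, 739], [255.7, 151.4]), ([243, 171, 13, 1, 13], [249.0, 171.0]), ([258, 171, 22, 1, 22], [268.5, 171.0])]
(array([ 458.12738582, -170.64426419,   98.14248613]), [np.float64(1.0450248479693263), np.float64(1.0450248479692694)])
```

View pics/c1.png

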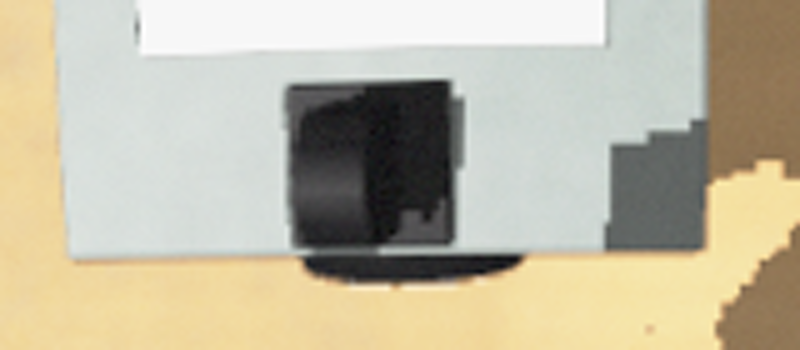

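The close view shows the rounded tab's ridge at px (246.6,156) and the thin foot centred at (254,152.5).

```bash
python3 - <<'E'
from h import *
C=dict(np.load("pics/w1.npz"));T=viewer.get_calibration("top");S=viewer.get_calibration("scene")
print("tab ridge wrist",plane(C,246.6,156,121.5,True),"foot wrist",plane(C,254,152.6,87,True),"foot top",plane(T,415.2,242.5,87))
print("tab scene",plane(S,406.5,157,121),)
print("flap mid top",plane(T,414.5,225.7,85.5))
E
```

```text
tab ridge wrist [ 458.83766682 -167.27493065  121.5       ] foot wrist [ 457.09247235 -166.5346155    87.        ] foot top [ 455.45110016 -174.21286411   87.        ]
tab scene [ 456.62096035 -172.06153212  121.        ]
flap mid top [ 498.73721323 -172.39761748   85.5       ]
```

>>> {"api": "move_arm", "payload": {"commands": [[[0.011, -0.019, 0.02, 0, -1], [0.022, -0.039, 0.04, 0, -1], [0.034, -0.058, 0.06, 0, -1], [0.034, -0.058, 0.075, 0, -1], [0.034, -0.058, 0.082, 0, -1], [0.034, -0.058, 0.082, 0, -1]]]}}

```text
time: 1.32
position: [454.2, -169.2, 155.5]
ee_rot: [-0.001, 1.0, 0.022, -0.002]
contact_force: [0.2, 0.6, -0.3]
opening: 85.3
finger_force: 0.0
```

```bash
python3 w.py wrist w2; python3 - <<'E'
from h import *
C=dict(np.load("pics/w2.npz"));print("cam",-C["R"].T@C["t"])
E
```

```text
t 1.3167 [ 454.2 -169.2  155.5] yaw 2.5 zax [-0.004  0.002 -1.   ] [ 0.2  0.6 -0.3] 85.26526345943006
cam [ 521.97978031 -167.7793923   278.51322123]
```

View pics/w2.png

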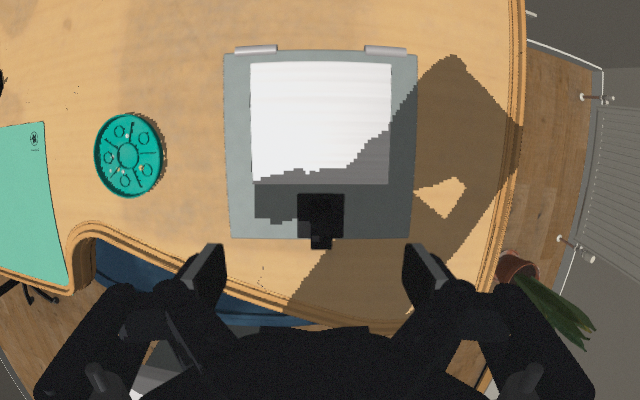

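The tab (foot at columns 297–344, ridge near (321,240)) lies almost centred between the fingers. Flap corners are about (231,238) and (412,238) at the front, (224,54) and (417,52) at the back.

```bash
python3 - <<'E'
from h import *
C=dict(np.load("pics/w2.npz"));im=cv2.imread("pics/w2.png")
P=[plane(C,*p,85.5,True) for p in[(231,238),(224,54),(417,52),(412,238)]]
print(np.array(P).round(1),"centre",np.mean(P,0).round(1),[np.linalg.norm(P[i]-P[(i+1)%4]).round(1) for i in range(4)])
for v in(P[1]-P[0],P[2]-P[3]):print(np.degrees(np.arctan2(v[1],v[0])))
for v in(P[1]-P[2],P[0]-P[3]):print(np.degrees(np.arctan2(-v[0],v[1])))
print("foot",plane(C,320.5,216,87,True),"tab low edge",plane(C,321,248,109,True))
m=im.max(2)<40
for v in range(192,250,6):
    x=np.where(m[v,280:360])[0]+280;print(v,x.min() if len(x) else None,x.max() if len(x) else None,end="; ")
E
```

```text
[[ 436.3 -114.3   85.5]
 [ 559.1 -109.7   85.5]
 [ 566.7 -231.7   85.5]
 [ 441.5 -240.4   85.5]] centre [ 500.9 -174.    85.5] [np.float64(122.9), np.float64(122.1), np.float64(125.6), np.float64(126.2)]
2.1082789722995576
3.978044443291865
3.5580717811283438
2.3476394387851913
foot [ 455.97959951 -175.22670754   87.        ] tab low edge [ 443.18215085 -175.71638727  109.        ]
192 None None; 198 297 343; 204 297 343; 210 297 343; 216 297 342; 222 310 343; 228 311 342; 234 311 342; 240 311 331; 246 311 330;
```

>>> {"api": "move_arm", "payload": {"commands": [[[0.002, 0.005, 0.02, 0, -1], [0.002, 0.005, 0.04, 0, -1], [0.002, 0.005, 0.04, 0, -1], [0.002, 0.005, 0.04, 0, -1]]]}}

```text
time: 1.7
position: [457.3, -175.5, 117.8]
ee_rot: [-0.0, 1.0, 0.021, -0.0]
contact_force: [0.7, -0.2, 1.2]
opening: 85.5
finger_force: 0.0
```

```bash
python3 w.py wrist w3
```

```text
t 1.7 [ 457.3 -175.5  117.8] yaw 2.39 zax [-0.001  0.001 -1.   ] [ 0.7 -0.2  1.2] 85.4600820562915
```

View pics/w3.png

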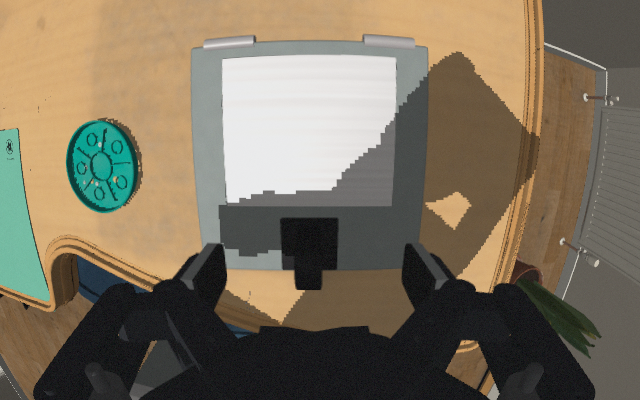

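The tab's end at columns 295–323 (centre 309) sits 4 px (about 2 mm) left of the jaw middle at 313. I'll nudge, then close.

>>> {"api": "move_arm", "payload": {"commands": [[[0, -0.002, 0.002, 0, -1], [0, -0.002, 0.002, 0, 1], [0, -0.002, 0.002, 0, 1], [0, -0.002, 0.002, 0, 1], [0, -0.002, 0.002, 0, 1], [0, -0.002, 0.002, 0, 1], [0, -0.002, 0.002, 0, 1], [0, -0.002, 0.002, 0, 1]]]}}

```text
time: 2.42
position: [457.6, -172.9, 115.5]
ee_rot: [-0.0, 1.0, 0.021, -0.0]
contact_force: [-0.5, 0.4, 1.6]
opening: 10.8
finger_force: 62.4
```

>>> {"api": "move_arm", "payload": {"commands": [[[0.0035, 0, -0.0103, 0, 1], [0.008, 0, -0.0203, 0, 1], [0.0134, 0, -0.0297, 0, 1], [0.0198, 0, -0.0386, 0, 1], [0.027, 0, -0.0467, 0, 1], [0.035, 0, -0.0541, 0, 1], [0.0437, 0, -0.0607, 0, 1], [0.053, 0, -0.0664, 0, 1]]]}}

```text
time: 3.08
position: [510.4, -170.6, 182.1]
ee_rot: [-0.0, 1.0, 0.022, -0.001]
contact_force: [-1.8, -4.3, -10.2]
opening: 10.8
finger_force: 58.4
```

>>> {"api": "move_arm", "payload": {"commands": [[[0.0098, 0, -0.0047, 0, 1], [0.0201, 0, -0.0084, 0, 1], [0.0307, 0, -0.0111, 0, 1], [0.0415, 0, -0.0127, 0, 1], [0.0523, 0, -0.0132, 0, 1], [0.0633, 0, -0.0126, 0, 1], [0.074, 0, -0.0109, 0, 1], [0.0846, 0, -0.0082, 0, 1]]]}}

```text
time: 3.75
position: [595.3, -167.0, 191.1]
ee_rot: [0.0, 1.0, 0.022, -0.001]
contact_force: [-6.5, -2.0, 0.3]
opening: 10.7
finger_force: 58.8
```

>>> {"api": "move_arm", "payload": {"commands": [[[0.006, 0, 0.002, 0, 1], [0.0102, 0, 0.0038, 0, 1], [0.0102, 0, 0.0038, 0, 1]]]}}

```text
time: 4.0
position: [606.4, -166.6, 187.4]
ee_rot: [0.0, 1.0, 0.022, 0.0]
contact_force: [-2.2, -1.7, 2.3]
opening: 11.1
finger_force: 59.2
```

```bash
python3 w.py scene s1; python3 -c "
import cv2;im=cv2.imread('pics/s1.png');cv2.imwrite('pics/s1c.png',cv2.resize(im[60:240,280:480],(660,594),interpolation=2))"
```

```text
t 4.0 [ 606.4 -166.6  187.4] yaw 2.48 zax [ 0.001 -0.    -1.   ] [-2.2 -1.7  2.3] 11.051041024937053
```

View pics/s1c.png

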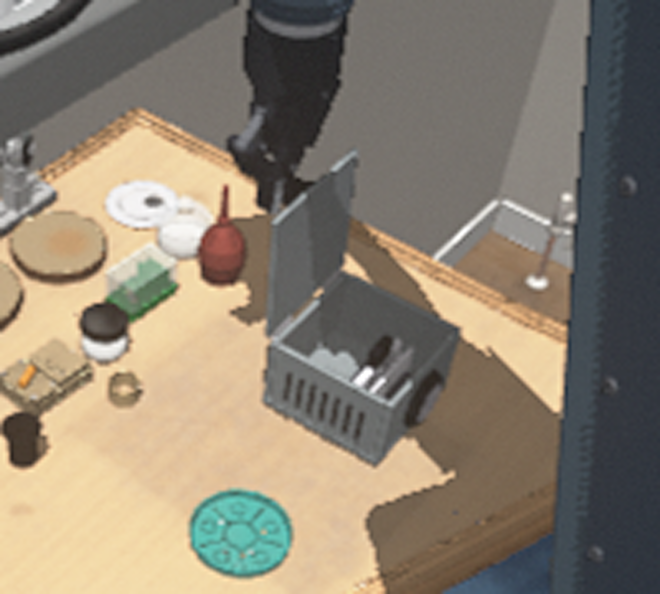

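The crop shows the flap standing just past upright and the plate's tab exposed in the box near crop (380,350). Releasing the flap and rising.

>>> {"api": "move_arm", "payload": {"commands": [[[0, 0, 0, 0, 0], [0, 0, 0, 0, 0], [0, 0, 0, 0, 0], [0, 0, 0, 0, 0], [0, 0, -0.02, 0, 0], [0, 0, -0.05, 0, 0], [0, 0, -0.08, 0, 0], [0, 0, -0.08, 0, 0]]]}}

```text
time: 4.72
position: [608.2, -167.9, 273.9]
ee_rot: [0.002, 1.0, 0.021, 0.005]
contact_force: [0.8, -0.7, 0.2]
opening: 43.1
finger_force: 0.0
```

>>> {"api": "move_arm", "payload": {"commands": [[[-0.03, 0, 0, -7, 0], [-0.06, 0, 0, -14, 0], [-0.09, 0, 0, -21, 0], [-0.124, 0, 0, -28, 0], [-0.124, 0, 0, -35, 0], [-0.124, 0, 0, -42, 0], [-0.124, 0, 0, -49, 0], [-0.124, 0, 0, -56, 0]]]}}

```text
time: 5.38
position: [481.3, -172.0, 266.6]
ee_rot: [0.001, 0.871, 0.491, 0.0]
contact_force: [0.4, -0.4, -0.8]
opening: 42.8
finger_force: 0.0
```

>>> {"api": "move_arm", "payload": {"commands": [[[0, 0, 0, -7, 0], [0, 0, 0.01, -14, 0], [0, 0, 0.025, -21, 0], [0, 0, 0.04, -28, 0], [0, 0, 0.06, -34, 0], [0, 0, 0.07, -34, 0], [0, 0, 0.07, -34, 0]]]}}

```text
time: 5.97
position: [480.0, -171.0, 193.9]
ee_rot: [-0.002, 0.693, 0.721, -0.0]
contact_force: [-0.5, 0.7, -0.0]
opening: 42.6
finger_force: 0.0
```

```bash
python3 w.py wrist w4; python3 -c "
from w import pose;print(pose()[0]['joint_pos'])"
```

```text
t 5.9667 [ 480.  -171.   193.9] yaw 92.27 zax [-0.004  0.003 -1.   ] [-0.5  0.7 -0. ] 42.64312706515032
[-5.75657208e-01  9.96517946e-02  1.82209504e+00  1.62940261e-04
  1.22215067e+00 -6.15229394e-01]
```

View pics/w4.png

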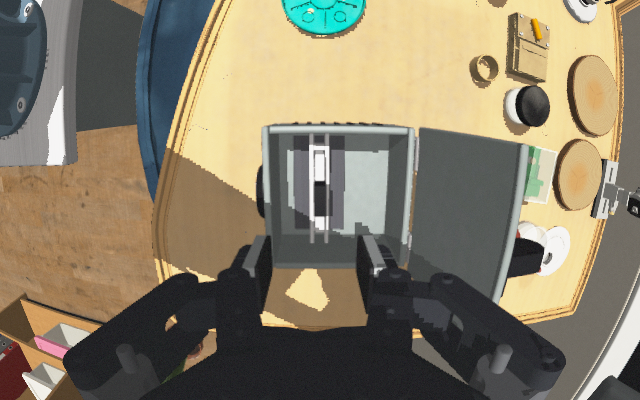

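The plate's black pull tab is at about (321,200), between the light guides/frame at columns 314–328. The box rim spans columns 263–413 and rows 127–268.

```bash
python3 - <<'E'
from h import *
C=dict(np.load("pics/w4.npz"));im=cv2.imread("pics/w4.png")
m=im.max(2)<50;m[:165]=0;m[232:]=0;m[:,:300]=0;m[:,342:]=0
for b in blobs(m,20):
    (x,y,w,h,a),c=b;print(b,plane(C,*c,78,True).round(1),[plane(C,*p,78,True).round(1)[:2].tolist() for p in[(x,y),(x+w,y+h)]])
print("frame ends",[plane(C,*p,58,True).round(1)[:2].tolist() for p in[(320,147),(320,243)]])
R=[plane(C,*p,80,True)[:2].round(1).tolist() for p in[(263,127),(413,127),(413,268),(263,268)]];print(R,np.mean(R,0))
for v in(150,165,180,190,200,210,225,235):print(v,im[v,300:342].max(1).tolist())
E
```

```text
([315, 182, 10, 5, 45], [319.5, 183.8]) [ 484.  -159.9   78. ] [[480.3, -158.6], [488.5, -162.3]]
frame ends [[483.5, -132.8], [487.5, -219.8]]
[[438.7, -116.3], [555.4, -110.1], [571.6, -232.8], [438.1, -236.5]] [ 500.95  -173.925]
150 [110, 71, 66, 70, 65, 72, 69, 73, 66, 233, 247, 247, 247, 214, 152, 153, 170, 169, 168, 170, 169, 170, 164, 143, 150, 243, 247, 247, 246, 137, 66, 100, 121, 120, 121, 121, 118, 118, 119, 117, 117, 116]
165 [120, 121, 115, 114, 116, 118, 118, 120, 113, 230, 246, 247, 247, 213, 159, 233, 247, 247, 247, 247, 247, 247, 247, 246, 173, 129, 228, 247, 244, 143, 64, 96, 120, 120, 120, 119, 118, 117, 119, 118, 116, 119]
180 [119, 118, 116, 115, 115, 118, 115, 114, 114, 201, 242, 247, 247, 232, 167, 178, 219, 221, 222, 221, 220, 220, 217, 206, 131, 129, 223, 246, 245, 152, 101, 118, 118, 118, 116, 119, 113, 116, 116, 118, 118, 116]
190 [120, 119, 116, 114, 117, 118, 116, 114, 115, 192, 241, 247, 247, 174, 89, 58, 55, 55, 57, 55, 59, 55, 55, 55, 60, 63, 109, 152, 144, 85, 75, 86, 98, 120, 117, 117, 117, 118, 119, 119, 114, 118]
200 [120, 121, 115, 115, 115, 118, 115, 117, 115, 183, 238, 246, 246, 173, 86, 54, 57, 55, 55, 54, 57, 56, 54, 55, 55, 63, 108, 146, 117, 79, 63, 60, 81, 119, 119, 118, 116, 119, 118, 117, 117, 116]
210 [119, 117, 116, 112, 112, 113, 115, 116, 117, 179, 239, 247, 246, 202, 114, 46, 55, 51, 53, 50, 52, 53, 52, 45, 54, 57, 108, 144, 119, 78, 63, 63, 81, 117, 117, 116, 116, 117, 116, 121, 114, 117]
225 [65, 66, 61, 62, 59, 64, 61, 63, 67, 83, 123, 150, 148, 135, 118, 219, 245, 246, 246, 246, 246, 246, 246, 245, 186, 143, 222, 245, 173, 96, 103, 117, 116, 116, 116, 116, 112, 117, 119, 115, 119, 119]
235 [76, 77, 78, 78, 81, 78, 77, 75, 79, 90, 123, 148, 148, 133, 98, 79, 78, 77, 77, 81, 78, 78, 80, 85, 119, 139, 149, 142, 99, 81, 80, 76, 79, 81, 78, 77, 78, 79, 79, 82, 81, 80]
```

>>> {"api": "move_arm", "payload": {"commands": [[[-0.002, 0.005, 0.02, 0, 0.3], [-0.002, 0.005, 0.04, 0, 0.3], [-0.002, 0.005, 0.06, 0, 0.3], [-0.002, 0.005, 0.075, 0, 0.3], [-0.002, 0.005, 0.075, 0, 0.3], [-0.002, 0.005, 0.075, 0, 0.3]]]}}

```text
time: 6.52
position: [486.8, -173.9, 121.9]
ee_rot: [0.0, 0.692, 0.722, 0.0]
contact_force: [0.5, -0.5, -0.8]
opening: 30.0
finger_force: 0.0
```

```bash
python3 w.py wrist w5; python3 -c "
import cv2;im=cv2.imread('pics/w5.png');cv2.imwrite('pics/w5c.png',cv2.resize(im[120:320,190:450],(780,600),interpolation=2))"
```

```text
t 6.5167 [ 486.8 -173.9  121.9] yaw 92.36 zax [ 0.  0. -1.] [ 0.5 -0.5 -0.8] 30.00940494833724
```

View pics/w5c.png

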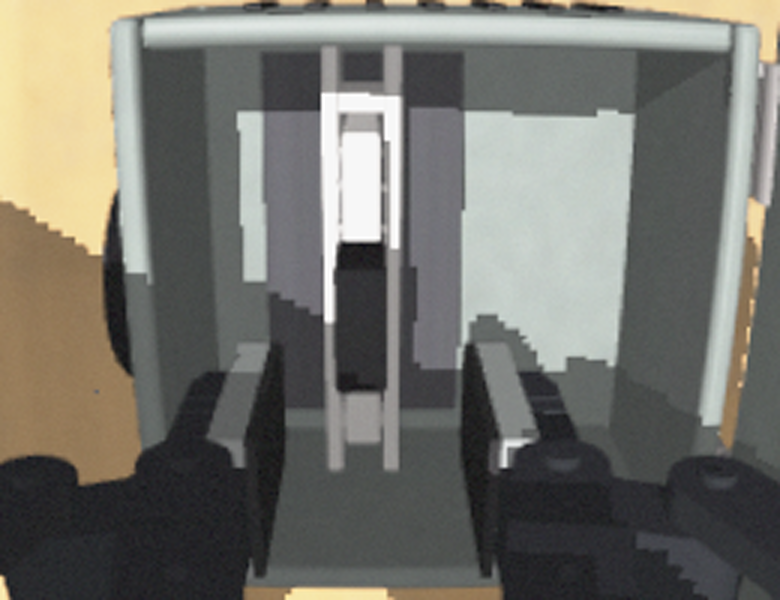

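In the crop the tab centre (column 360) lies left of the jaw middle (373), so the jaws need to go about 3 mm toward −x. I'll descend with that shift and close.

>>> {"api": "move_arm", "payload": {"commands": [[[0.001, -0.003, 0.0, 0, 0.3], [0.001, -0.003, 0.015, 0, 0.3], [0.001, -0.003, 0.03, 0, 0.3], [0.001, -0.003, 0.045, 0, 0.3], [0.001, -0.003, 0.05, 0, 0.3], [0.001, -0.003, 0.05, 0, 0.3]]]}}

```text
time: 7.07
position: [483.1, -172.7, 71.1]
ee_rot: [-0.0, 0.692, 0.722, -0.0]
contact_force: [-0.4, 1.1, 0.4]
opening: 30.0
finger_force: 0.0
```

>>> {"api": "move_arm", "payload": {"commands": [[[0, 0, 0, 0, 1], [0, 0, 0, 0, 1], [0, 0, 0, 0, 1], [0, 0, 0, 0, 1], [0, 0, 0, 0, 1]]]}}

```text
time: 7.48
position: [484.4, -173.5, 72.7]
ee_rot: [0.001, 0.692, 0.722, 0.0]
contact_force: [-0.2, 0.7, 6.7]
opening: 9.2
finger_force: 60.2
```

>>> {"api": "move_arm", "payload": {"commands": [[[0, 0, -0.006, 0, 1], [0, 0, -0.014, 0, 1], [0, 0, -0.024, 0, 1], [0, 0, -0.036, 0, 1], [0, 0, -0.05, 0, 1], [0, 0, -0.065, 0, 1], [0, 0, -0.08, 0, 1], [0, 0, -0.096, 0, 1]]]}}

```text
time: 8.15
position: [483.1, -172.7, 168.6]
ee_rot: [-0.0, 0.692, 0.722, -0.0]
contact_force: [0.0, 0.1, -0.5]
opening: 8.8
finger_force: 59.1
```

```bash
python3 w.py top t2
```

```text
t 8.15 [ 483.1 -172.7  168.6] yaw 92.46 zax [-0.  0. -1.] [ 0.   0.1 -0.5] 8.754320480514645
```

>>> {"api": "move_arm", "payload": {"commands": [[[0.012, 0, -0.001, 0, 1], [0.035, 0.001, -0.001, 0, 1], [0.062, 0.002, -0.001, 0, 1], [0.092, 0.003, -0.001, 0, 1], [0.122, 0.003, -0.001, 0, 1], [0.152, 0.004, -0.001, 0, 1], [0.178, 0.005, -0.001, 0, 1], [0.194, 0.005, -0.001, 0, 1]]]}}

```text
time: 8.87
position: [478.4, 24.4, 167.2]
ee_rot: [-0.001, 0.691, 0.723, -0.0]
contact_force: [-0.0, 0.5, -0.2]
opening: 9.0
finger_force: 59.2
```

>>> {"api": "move_arm", "payload": {"commands": [[[0, 0, 0, 0, 1], [0, 0, 0, 0, 1], [0, 0, 0, 0, 1]]]}}

```text
time: 9.12
position: [479.6, 21.1, 167.8]
ee_rot: [-0.0, 0.692, 0.722, -0.0]
contact_force: [-0.2, -0.1, -0.7]
opening: 8.9
finger_force: 59.2
```

```bash
python3 w.py scene s3
```

```text
t 9.1167 [479.6  21.1 167.8] yaw 92.48 zax [-0.001 -0.    -1.   ] [-0.2 -0.1 -0.7] 8.944108235760899
```

View pics/s3.png

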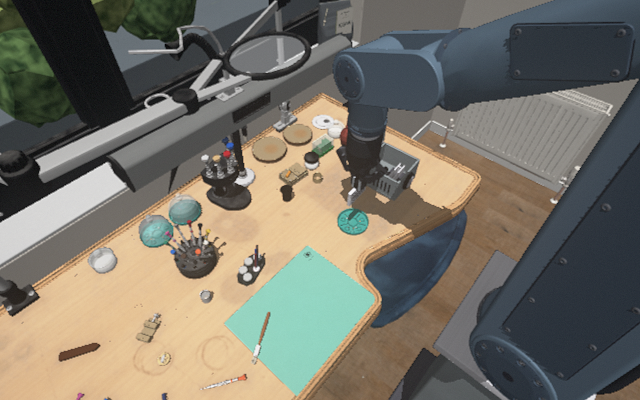

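The plate hangs upright at about (352,197), above the tray at (352,221). The box at (398,175) is still open and the loose things are where they were.

```bash
python3 -c "
from plant import ticket;print(ticket.job_done())"
```

```text
the job is handed in; nothing more can be done
None
```

The job is handed in: the flap was left standing open, and the gripper holds the filter plate upright over the middle of the open tray, about 10 cm clear of it. It took 9.1 s, with no sign of the loose things being disturbed; in the last picture the arm hid the flap itself, but the box was visibly open.

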